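# Open the push-and-turn solvent tin at the bookbinding bench

### The job

First take the tall white bottle that stands tight against the solvent tin and stand it upright on the cork mat, to make room for the hand. Then open the tin: press its child-resistant cap hard down and, keeping it down, turn it anticlockwise about a quarter turn until it comes free, lift it off, and set it down right way up (knob on top) in the empty bay (the one with the rubber liner) of the steel tray. Leave the bottle standing, and do not disturb the other things on the bench.

Things in the scene. Friction and masses are not known exactly. Their poses are not given: they have to be found in the camera images.
- tin: Plain oblong aluminium solvent tin, 120 (x) x 64 (y) mm, 113 mm high, screwed to the bench on a steel base 176 x 64 mm: it cannot move. Origin at the centre of its underside. The capped neck stands 30 mm to -x of the middle; a wire handle 15 mm high lies on the top from 5 to 52 mm to +x of the middle.
- neck (a point): Where the centre of the closed cap lies: a point fixed to the tin on the axis of its neck, 151 mm above the bench; z up, x along the tin's long side. The neck has two bayonet lugs and a spring that pushes the cap up.
- cap_mid (a point): Centre (half-way up) of the loose grey plastic cap, 52 mm diameter, 58 mm high, about 100 g, locked on the tin's neck at the start with x axes agreeing; z up. A ribbed round skirt and disc whose flat top is 3 mm above this point; on it a round knurled knob to grip, 28 mm diameter, 26 mm high, with a fine rib along x on top. Clockwise is blocked. Once turned free it must rise 27 mm to clear the neck.
- seal (a joint): Spring seal under the cap, in m: 0 closed, -0.0055 where the catch lets the cap turn, -0.009 at the stop, +0.004 with the cap off. Pressing takes 9 N to start, 13 N at 5.5 mm, 16 N at 9 mm. Held down 6.5 to 9 mm and turned anticlockwise (seen from above), the cap is past the catch and free to rise from 60 to 125 degrees.
- bottle_mid (a point): Centre (120 mm above its foot) of the tall white plastic glue bottle, loose, upright, mass about 0.25 kg: straight round body 44 mm diameter up to 206 mm, then a narrow nozzle (24 mm diameter) up to 240 mm. At the start it stands on the bench beside the tin's neck, about 6 mm from the tin, on either long side of it.
- cork_mat: Cork mat fixed on the bench, 130 x 130 mm and 4 mm thick, origin at the centre of its underside, x and y along its edges. The bottle goes here.
- liner: Flat rubber liner, 74 x 74 mm and 2 mm thick, fixed on the floor of the empty bay of the tray; origin at the centre of its underside, 4 mm above the bench (its top, where the cap goes, is 6 mm above the bench), axes along its edges.
- tray: Fixed open steel tray, 186 (x) x 96 (y) mm, rim 20 mm above the bench, walls 4 mm, split by a wall across its middle into two bays of 87 x 88 mm; origin at the centre of its underside. One bay is empty with the liner, in the other stands a brass weight.
- jar_mid (a point): Bystander: centre of a small glass jar, 44 mm diameter, 75 mm high, beside the tin on the side away from the bottle.
- weight_mid (a point): Bystander: centre of the brass weight, 48 mm diameter, 53 mm high, in the tray's other bay.
- spool_mid (a point): Bystander: centre of a thread spool, 50 mm diameter, 60 mm high, beyond the tin.
- folder_mid (a point): Bystander: centre of a flat bone folder, 140 x 22 x 5 mm, lying in front of the tin on the robot's side.
- books_mid (a point): Bystander: centre of a pile of two small books, 133 x 97 x 36 mm.
- thinner_mid (a point): Bystander: centre of an ordinary amber glass bottle, 66 mm diameter, 130 mm high.
- tape_mid (a point): Bystander: centre of a cardboard ring of tape lying flat, 90 mm diameter, 24 mm high.
- brush_grip (a point): Bystander: the handle of a paste brush, 200 mm long, lying on the bench.
Things that resemble listed ones, but are neither listed nor needed, are in the scene too. Several things have the shape of the liner; the one meant has the colours described above.

How it is judged:
By the outcome, as a careful person would: the job done as asked, in the order asked, and still so for the second after the job is handed in, with the robot touching nothing.
It also fails if it takes over 59 s, if anything falls off the work surface, if the arm or the gripper's body presses on something with over 40 N, if the wrist force passes 120 N, or if a joint passes its speed limit or range.

### The arm

A 6-joint arm with a two-finger parallel gripper is mounted at the origin on the work surface. World frame = base frame: x ahead of the robot, y to its left, z up, the work surface at z = 0. Lengths are in mm, angles in rad, forces in N, time in s.
With the tool pointing down it reaches from about 325 to 1000 mm from the base axis. Payload 5.1 kg.
Tool frame: the origin (TCP) lies between the finger pads; the fingertips stand 25 mm ahead of it and the grasp point (between the pads) lies 6 mm ahead of it; z points along the fingers, x is the direction in which the jaws open and shut, and the axes are right-handed (so a half turn about z gives the same grasp; the last joint's range is limited). The gripper opens to 85 mm and grips with 20 to 120 N. Pads are 22 mm wide; open, the fingers measure 114 mm over their backs; the gripper's body (76 mm by 85 mm) begins 54 mm behind the grasp point. The pads swing forward as they close: fully open they stand 13 mm farther back than shut.
Start: joints at [1.115, 0.124, 1.65, -0, 1.367, -0.083], TCP at [236.766, 605.332, 256.322] pointing down, gripper open.
Joint ranges: [-2.61, 2.61], [-1.02, 2.33], [0.03, 2.71], [-1.35, 4.49], [0.32, 2.68], [-2.91, 2.91]. Speed limits (rad/s): [2.57, 2.57, 3.14, 3.14, 3.14, 3.14].

### API

Orientations are given as a 3x3 rotation matrix whose columns are the frame's x, y, z axes.
In Python, from rig import r gives the robot as it stands. The module is installed in compiled form; this text tells all that it offers.
- The arm moves only by the tool play_rows, never from a script. Its argument "plan" is a list of rows, each a list of 7 numbers: the turn, a rotation vector about the tool's x, y, z in rad, then the shift along the tool's x, y, z in m, then the opening, from 0 (shut) to 1 (fully open). A call has 1 to 20 rows; each row shifts and turns the pose as measured when the row begins, along the tool's axes as they then stand; what a row does not reach is not made up. A row lasts 1/8 s, in which the tool goes at most 62.5 mm and 10.7 degrees, less where a joint would pass 70% of its speed; a pose out of reach is approached as far as the arm can. A call with a gripper value outside its range is refused whole. The fingers move at their own pace and stop on an object; "grip_force" is the grip in N (left out, the last holds). Time passes only in rows, so rows that do not move let the fingers close. It gives the time, the measured TCP pose, the force and the opening at its end, in the units of the state.
- r.sense(): the state, without advancing time (a new reading comes with each control period).
- r.capture(name): name is "side" or "top" or "wrist"; returns the picture (400x640x3 uint8, blue, green, red); there is no depth.
- r.get_calibration(name): a dict with "fx", "fy", "cx", "cy" (pixels), "k1" (the pictures are not rectified: a ray, as slopes to the right and down, at radius r is drawn at 1 + k1 r^2 times it, then the intrinsics apply), "position" and "rotation" of the camera in the world. Camera axes: x right, y up, looking along -z (the intrinsics and any distortion apply to the point x, -y, -z); pixel columns grow to the right and rows downward; lengths in mm; the calibration is good to about 2 mm. A picture is of the moment at which its call begins: read the wrist's pose just before it. get_calibration takes no time and is no camera call; for the wrist camera it gives the pose at the moment of the call.
- r.sign_off(): hands the job in, once; it reports no verdict.
The state is a dict: "clock": time; "qpos": joint angles; "qvel": joint speeds; "tau": joint torques, N m; "ee_pos": TCP position; "orientation": TCP orientation; "contact_force": force on the tool from outside, world axes, zero at the start; "ft_torque": the same for the moment, N m; "gripper_width": finger opening in mm.
Only numpy, scipy, OpenCV 4.12 (cv2) and the standard library are available. Lean on these libraries where they do the work, as an engineer would, in place of code of your own. Each camera call takes 0.05 s, during which the arm holds its last target.

## Working session

There is one attempt and no reset: what is moved stays moved. The work goes in short steps, Python scripts to look and compute and a tool call to move; the robot and the scene stay as the last step left them, time stands still between calls to the robot, and variables do not carry over. Pictures are saved under pics/ and viewed, and the job is handed in when it is done.

Besides the shell and the picture viewer there is one more tool, called as a command line: name --pt "numbers of a row" for each row, then --argument value for the rest. play_rows: Moves the arm, as the interface text tells. Its arguments: {"type":"object","properties":{"plan":{"type":"array","items":{"type":"array","items":{"type":"number"}}},"grip_force":{"type":"number"}},"required":["plan"]}

```bash
mkdir -p pics
python3 - <<'E'
from rig import r
import cv2
s=r.sense();print({k:(v) for k,v in s.items()})
for n in("side","top","wrist"):
    print(n,r.get_calibration(n)); cv2.imwrite(f"pics/{n}0.png",r.capture(n))
E
```

```text
{'clock': 0.0, 'qpos': array([ 1.11542264e+00,  1.24470348e-01,  1.65165930e+00,  3.26343378e-05,
        1.36750588e+00, -8.25608632e-02]), 'qvel': array([ 0.00016988, -0.0008433 ,  0.00133272, -0.00069451, -0.00061605,
        0.0006292 ]), 'tau': array([-1.02500711e-03, -4.23635924e+01, -3.65446901e+01, -2.31596978e-04,
        7.04702441e-03, -2.15246479e-05]), 'ee_pos': array([236.50478095, 604.85088425, 255.08415128]), 'orientation': array([[ 3.64241695e-01,  9.31303993e-01, -9.27156203e-04],
       [ 9.31302235e-01, -3.64242820e-01, -1.82063979e-03],
       [-2.03327909e-03, -2.00309723e-04, -9.99997913e-01]]), 'contact_force': array([-0.1577614 ,  0.590522  , -0.64506983]), 'ft_torque': array([-0.02680841,  0.01751678,  0.01764998]), 'gripper_width': 85.49005027619326}
side {'fx': 382.7584681889463, 'fy': 382.7584681889463, 'cx': 323.7988451775227, 'cy': 200.07811405752224, 'k1': -0.08465387483827588, 'position': array([563.00722594, 794.79496107, 992.49582876]), 'rotation': array([[-0.99818555,  0.05474171, -0.02507908],
       [-0.05772937, -0.75166122,  0.65701806],
       [ 0.01711532,  0.65727373,  0.75345757]])}
top {'fx': 440.93457800722706, 'fy': 440.93457800722706, 'cx': 320.1782400433413, 'cy': 206.908895002116, 'k1': 0.008464773076924075, 'position': array([ 369.22389301,   10.89384324, 1409.0069006 ]), 'rotation': array([[ 0.01113305,  0.98327043, -0.18181122],
       [-0.99992725,  0.01010313, -0.00659001],
       [-0.0046429 ,  0.18187136,  0.98331137]])}
wrist {'fx': 307.5875834453888, 'fy': 307.5875834453888, 'cx': 326.48622383114173, 'cy': 200.94330265735226, 'k1': -0.042148493152521706, 'position': array([175.63653528, 628.77680749, 372.89262972]), 'rotation': array([[ 0.36357851, -0.90034057, -0.23916004],
       [ 0.93156246,  0.35099786,  0.09482553],
       [-0.00143061, -0.25726904,  0.96633876]])}
```

View pics/side0.png

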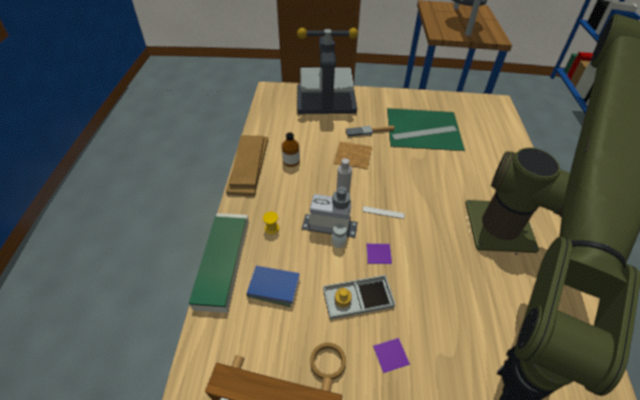

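View pics/top0.png

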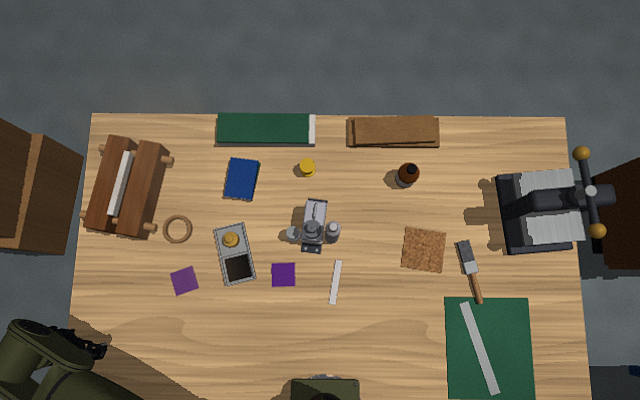

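View pics/wrist0.png

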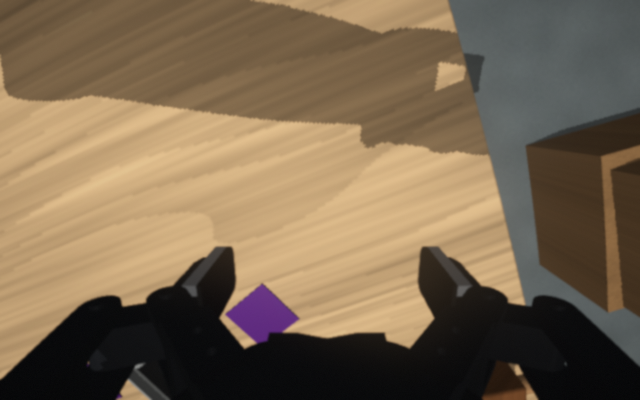

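Top view: tin at (313,225) with the bottle at (333,230), jar at (293,233), mat at (424,249), and tray at (235,253). Three things have the liner's shape: purple squares at (184,280) and (283,274), and the black square at (238,268) inside the tray's empty bay. Only the black one fits, as it is rubber and lies in the bay. I'll enlarge to confirm.

```bash
cat > h.py <<'E'
import numpy as np,cv2
from rig import r
def cal(n):
    c=r.get_calibration(n); 
    K=np.array([[c['fx'],0,c['cx']],[0,c['fy'],c['cy']],[0,0,1]]);return K,np.array([c['k1'],0,0,0.]),np.array(c['position']),np.array(c['rotation'])
def ray(C,uv):
    K,d,p,R=C; x,y=cv2.undistortPoints(np.array([[uv]],float),K,d)[0,0]
    v=R@np.array([x,-y,-1]); return p,v/np.linalg.norm(v)
def proj(C,P):
    K,d,p,R=C; q=(np.atleast_2d(P)-p)@R; x=q[:,0]/-q[:,2]; y=-q[:,1]/-q[:,2]; f=1+d[0]*(x*x+y*y)
    return np.c_[K[0,0]*x*f+K[0,2],K[1,1]*y*f+K[1,2]]
def atz(C,uv,z):
    p,v=ray(C,uv); return p+v*(z-p[2])/v[2]
def tri(obs):
    A=np.zeros((3,3));b=np.zeros(3);L=[]
    for C,uv in obs:
        p,v=ray(C,uv);M=np.eye(3)-np.outer(v,v);A+=M;b+=M@p;L.append((M,p))
    X=np.linalg.solve(A,b); return X,[float(np.linalg.norm(M@(X-p))) for M,p in L]
def crop(img,x,y,w,h,s,name):
    cv2.imwrite(name,cv2.resize(img[y:y+h,x:x+w],None,fx=s,fy=s,interpolation=cv2.INTER_CUBIC))
E
python3 - <<'E'
from h import *
t=cv2.imread('pics/top0.png');s=cv2.imread('pics/side0.png')
crop(t,270,190,80,75,8,'pics/t_tin.png');crop(t,205,210,130,90,6,'pics/t_tray.png');crop(t,380,210,80,75,7,'pics/t_mat.png')
crop(s,295,145,120,100,6,'pics/s_tin.png');crop(s,310,230,100,100,6,'pics/s_tray.png')
E
```

```text
(no output)
```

View pics/t_tin.png

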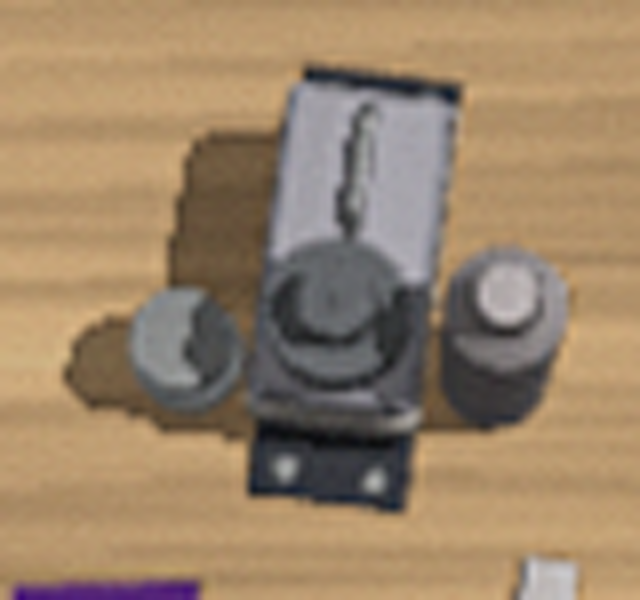

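View pics/t_tray.png

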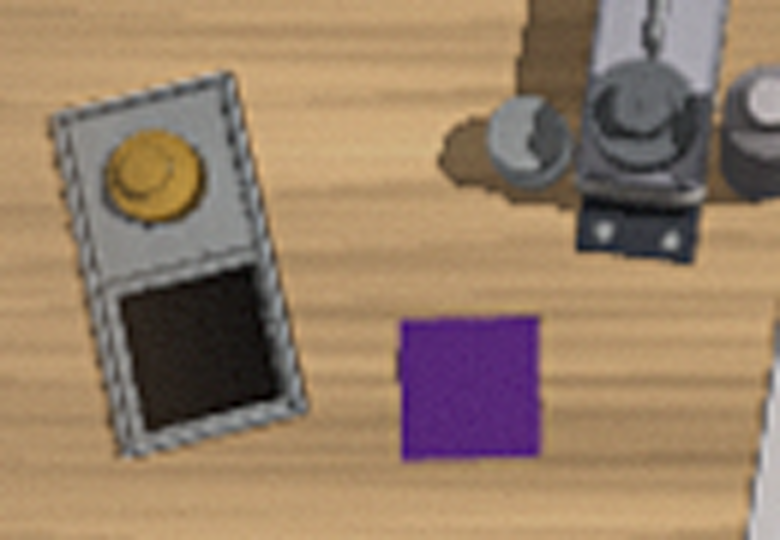

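View pics/t_mat.png

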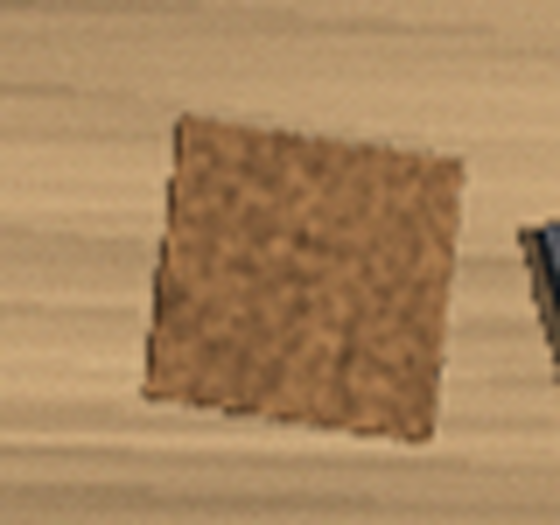

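View pics/s_tin.png

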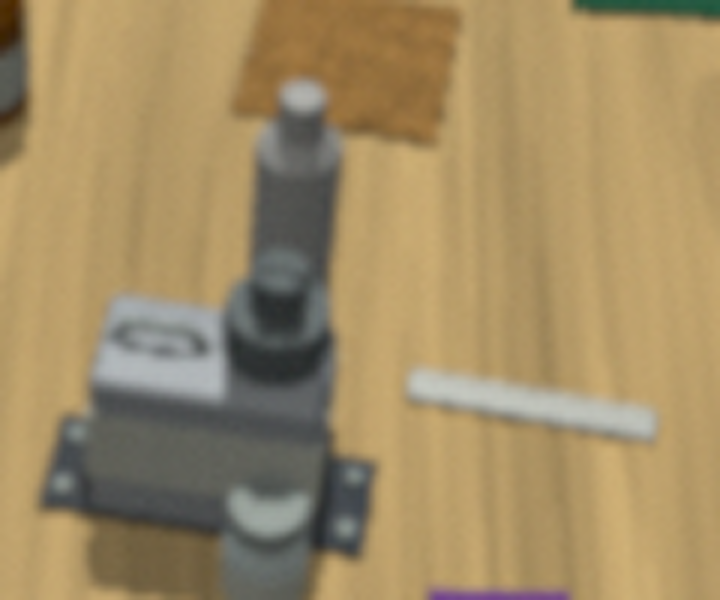

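View pics/s_tray.png

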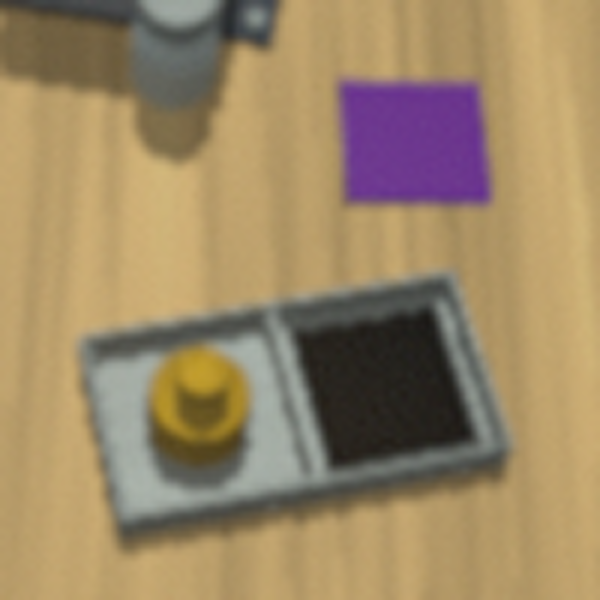

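Run:
```python
from h import *
np.set_printoptions(precision=1,suppress=True)
T=cal('top');S=cal('side')
f=lambda p,o,s:((p[0]+.5)/s-.5+o[0],(p[1]+.5)/s-.5+o[1])
tt=lambda p:f(p,(270,190),8); st=lambda p:f(p,(295,145),6); ty=lambda p:f(p,(205,210),6); sy=lambda p:f(p,(310,230),6); tm=lambda p:f(p,(380,210),7)
print('bottle top',tri([(T,tt((508,292))),(S,st((304,95)))]))
print('knob top',tri([(T,tt((333,298))),(S,st((282,262)))]))
print('jar top',tri([(T,tt((187,347))),(S,st((268,512)))]))
b=np.array([atz(T,tt(p),5) for p in [(248,495),(405,510),(462,83),(305,66)]]);print('base',b,b.mean(0))
def rect(P):
    P=P[:,:2]; return P.mean(0), np.degrees([np.arctan2(*(P[1]-P[0])[::-1]),np.arctan2(*(P[2]-P[1])[::-1])]), [np.linalg.norm(P[i]-P[i-1]) for i in range(4)]
print('base',rect(b))
m=np.array([atz(T,tm(p),4) for p in [(180,115),(462,160),(430,440),(148,395)]]);print('mat T',rect(m))
ms=np.array([atz(S,st(p),4) for p in [(460,12),(435,143),(232,110)]]);print('mat S',ms, m)
l=[(122,300),(250,265),(278,398),(150,430)]
L=np.array([atz(T,ty(p),6) for p in l]);print('liner',rect(L))
ls=[(298,335),(435,308),(475,440),(335,466)]
L2=np.array([atz(S,sy(p),6) for p in ls]);print('linerS',rect(L2))
for a in l: pass
print('tray',rect(np.array([atz(T,ty(p),20) for p in [(55,118),(230,72),(308,408),(122,458)]])))
print('liner tri', tri([(T,np.mean([ty(p) for p in l],0)),(S,np.mean([sy(p) for p in ls],0))]))
print('weight',tri([(T,ty((145,172))),(S,sy((203,370)))]))
```

```text
bottle top (array([534.4, -16.4, 240.3]), [0.8407133452103384, 0.8407133452104325])
knob top (array([539.9,  43.4, 186.2]), [1.5057392808277097, 1.5057392808276546])
jar top (array([538.1, 102.2,  64.6]), [2.4145715901186446, 2.414571590118641])
base [[484.2  81.1   5. ]
 [478.9  18.6   5. ]
 [652.1  -2.6   5. ]
 [658.5  61.2   5. ]] [568.4  39.6   5. ]
base (array([568.4,  39.6]), array([-94.8,  -7. ]), [np.float64(175.37450772043726), np.float64(62.676687935800885), np.float64(174.42627216094806), np.float64(64.17086586874494)])
mat T (array([ 496.2, -308.5]), array([-98.6, 171.2]), [np.float64(128.82603610887617), np.float64(129.63764124735778), np.float64(128.37428639921953), np.float64(127.51042358142499)])
mat S [[ 426.  -359.2    4. ]
 [ 444.7 -234.5    4. ]
 [ 571.2 -254.4    4. ]] [[ 569.5 -253.6    4. ]
 [ 550.1 -381.8    4. ]
 [ 423.2 -362.3    4. ]
 [ 441.8 -236.1    4. ]]
liner (array([431.2, 277.8]), array([ -74. , -165.8]), [np.float64(69.85484560555258), np.float64(69.49657861920645), np.float64(71.55195018756199), np.float64(68.52309633792322)])
linerS (array([433.5, 277.3]), array([-164.2,  103.2]), [np.float64(69.07039288427885), np.float64(69.19714184005251), np.float64(70.63154130057785), np.float64(67.77573555991768)])
tray (array([475.1, 288.4]), array([ -74.4, -164.7]), [np.float64(182.14199956509214), np.float64(95.0807909411234), np.float64(182.12593568369894), np.float64(98.83156958141385)])
liner tri (array([432.2, 277.7,   4.9]), [1.1793801015862255, 1.1793801015861123])
weight (array([520.4, 300.5,  54.7]), [2.005913723644462, 2.0059137236443987])
```

Crops: the black liner fills the tray bay that has no weight, so it is the one. The purple squares lie on the bare bench. The white bottle is on the tin's -y side. Moving over, high.

play_rows --pt "0 0 0 -0.0392 0.042 -0.008 1" --pt "0 0 0 -0.0392 0.042 -0.008 1" --pt "0 0 0 -0.0392 0.042 -0.008 1" --pt "0 0 0 -0.0392 0.042 -0.008 1" --pt "0 0 0 -0.0392 0.042 -0.008 1" --pt "0 0 0 -0.0392 0.042 -0.008 1" --pt "0 0 0 -0.0392 0.042 -0.008 1" --pt "0 0 0 -0.0392 0.042 -0.008 1" --pt "0 0 0 -0.0392 0.042 -0.008 1" --pt "0 0 0 -0.0392 0.042 -0.008 1" --pt "0 0 0.163 0 0 0 1" --pt "0 0 0.163 0 0 0 1" --pt "0 0 0.163 0 0 0 1" --pt "0 0 0.163 0 0 0 1" --pt "0 0 0.163 0 0 0 1" --pt "0 0 0.163 0 0 0 1" --pt "0 0 0.163 0 0 0 1" --pt "0 0 0.163 0 0 0 1"

```text
clock: 2.4
ee_pos: [490.2, 68.6, 332.5]
orientation: [[0.989, -0.15, -0.006], [-0.15, -0.989, -0.006], [-0.005, 0.007, -1.0]]
contact_force: [-0.4, -0.1, -0.2]
gripper_width: 85.2
```

Run:
```python
from h import *
s=r.sense();print(s['clock'],s['ee_pos'],s['orientation'],s['qpos'])
np.savez('w1.npz',**{k:v for k,v in zip('KdpR',cal('wrist'))})
cv2.imwrite("pics/w1.png",r.capture('wrist'))
```

```text
2.4 [490.22205171  68.55553835 332.46532189] [[ 0.98866739 -0.14999565 -0.00617258]
 [-0.15003401 -0.98866072 -0.00630749]
 [-0.00515649  0.00716211 -0.99996106]] [ 0.03355074 -0.25886035  1.88716941 -0.0061049   1.51966539  0.18446844]
```

View pics/w1.png

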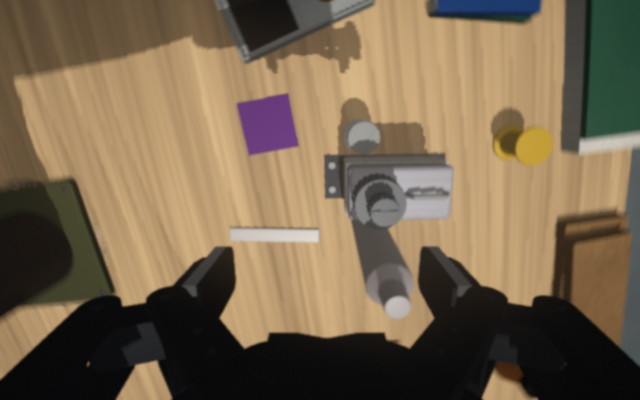

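The wrist view shows the bottle's nozzle near (397,307) and the knob near (383,205). I'll crop and triangulate with the other cameras.

Run:
```python
from h import *
crop(cv2.imread('pics/w1.png'),310,145,150,180,4,'pics/w1c.png')
```

```text
(no output)
```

View pics/w1c.png

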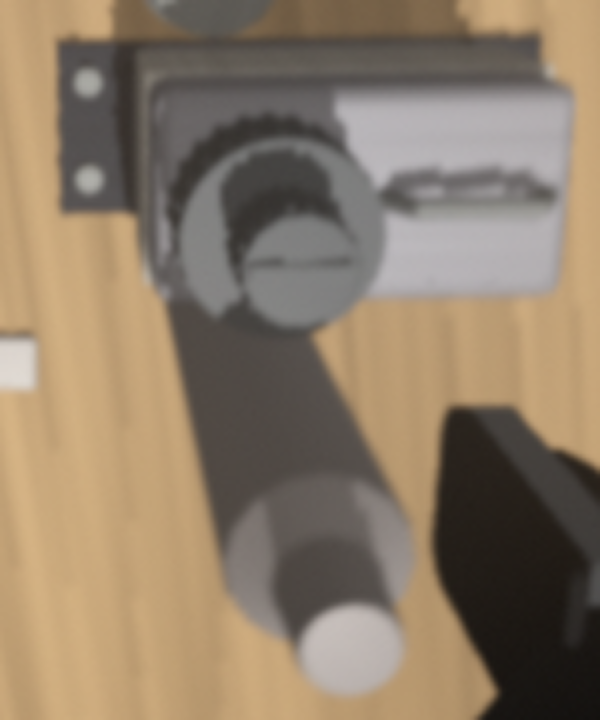

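Run:
```python
from h import *
np.set_printoptions(precision=1,suppress=True)
T=cal('top');S=cal('side');z=np.load('w1.npz');W=(z['K'],z['d'],z['p'],z['R'])
f=lambda p,o,s:((p[0]+.5)/s-.5+o[0],(p[1]+.5)/s-.5+o[1])
tt=lambda p:f(p,(270,190),8); st=lambda p:f(p,(295,145),6);w=lambda p:f(p,(310,145),4)
for n,a,b,c,h in [('bottle',(508,292),(304,95),(351,649),240),('knob',(333,298),(282,262),(299,270),180)]:
    print(n,tri([(T,tt(a)),(S,st(b)),(W,w(c))]),tri([(T,tt(a)),(W,w(c))]),tri([(S,st(b)),(W,w(c))]),atz(T,tt(a),h),atz(S,st(b),h),atz(W,w(c),h))
print(atz(W,w((320,560)),206))
```

```text
bottle (array([533.9, -16.6, 240. ]), [0.3792826509471016, 1.366851876255641, 1.0776412360376153]) (array([533.2, -16.3, 240.4]), [0.4029824334134144, 0.4029824334133407]) (array([534.3, -19.9, 236.5]), [1.0558873596764493, 1.0558873596762677]) [533.6 -16.3 240. ] [535.2 -17.  240. ] [532.8 -16.6 240. ]
knob (array([539.3,  43.6, 185.8]), [0.8257773846172869, 2.22445491855299, 1.4608087916458656]) (array([538.5,  43.7, 183.7]), [0.23648933215475, 0.23648933215485557]) (array([539.7,  43.9, 186.4]), [1.8311252796475275, 1.8311252796476691]) [539.3  43.8 180. ] [541.2  37.1 180. ] [538.8  42.4 180. ]
[533.2 -17.  206. ]
```

play_rows --pt "0 0 0 0.0185 0.026 0 1" --pt "0 0 0 0.0185 0.026 0 1" --pt "0 0 0 0.0185 0.026 0 1" --pt "0 0 0 0 0 0 1"

```text
clock: 2.95
ee_pos: [533.8, -18.6, 331.5]
orientation: [[0.99, -0.142, -0.008], [-0.143, -0.99, -0.006], [-0.007, 0.007, -1.0]]
contact_force: [-0.4, -0.7, 0.7]
gripper_width: 85.6
```

play_rows --pt "0.007 0.007 0 0 -0.0025 0 1" --pt "0 0 0 0 0 0.04 1" --pt "0 0 0 0 0 0.04 1" --pt "0 0 0 0 0 0.035 1" --pt "0 0 0 0 0 0.015 1" --pt "0 0 0 0 0 0 1"

```text
clock: 3.7
ee_pos: [533.6, -11.1, 200.2]
orientation: [[0.991, -0.133, 0.006], [-0.133, -0.991, 0.003], [0.005, -0.003, -1.0]]
contact_force: [-0.6, 0.1, -0.6]
gripper_width: 85.9
```

Run:
```python
from h import *
s=r.sense();print(s['clock'],s['ee_pos'],s['orientation'])
cv2.imwrite("pics/w2.png",r.capture('wrist'))
```

```text
3.7 [533.61208538 -11.11170875 200.18333642] [[ 0.99112704 -0.13280352  0.00551522]
 [-0.13281903 -0.99113703  0.00254671]
 [ 0.00512812 -0.00325664 -0.99998155]]
```

View pics/w2.png

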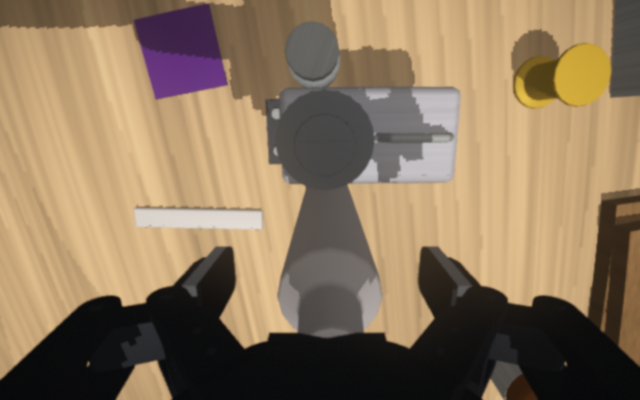

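Bottle sits between the fingers but the tool is 5 mm short in -y. I'll correct that and close.

play_rows --pt "0 0 0 0 0.0055 0 1" --pt "0 0 0 0 0 0 1" --pt "0 0 0 0 0 0 0" --pt "0 0 0 0 0 0 0" --pt "0 0 0 0 0 0 0" --pt "0 0 0 0 0 0 0" --pt "0 0 0 0 0 0 0" --pt "0 0 0 0 0 0 0" --grip_force 50

```text
clock: 4.75
ee_pos: [536.1, -17.4, 206.9]
orientation: [[0.991, -0.133, 0.016], [-0.133, -0.991, 0.001], [0.016, -0.003, -1.0]]
contact_force: [-0.1, 0.2, 0.8]
gripper_width: 42.3
```

play_rows --pt "0 0 0 0 0 -0.01 0" --pt "0 0 0 0 0 -0.015 0" --pt "0 0 0 0 0 -0.015 0"

```text
clock: 5.12
ee_pos: [534.1, -17.2, 246.5]
orientation: [[0.991, -0.133, 0.011], [-0.133, -0.991, 0.002], [0.011, -0.003, -1.0]]
contact_force: [0.6, 0.3, -1.8]
gripper_width: 42.2
```

Run:
```python
from h import *
s=r.sense();print(s['clock'],s['ee_pos'],s['orientation'],s['contact_force'])
cv2.imwrite("pics/w3.png",r.capture('wrist'));i=r.capture('side');crop(i,260,100,160,130,5,'pics/s3.png')
```

```text
5.125 [534.07966617 -17.2410057  246.50161296] [[ 0.99109161 -0.13271982  0.01108517]
 [-0.13274909 -0.99114777  0.00194501]
 [ 0.0107289  -0.00339923 -0.99993667]] [ 0.64920533  0.27823611 -1.81311034]
```

View pics/s3.png

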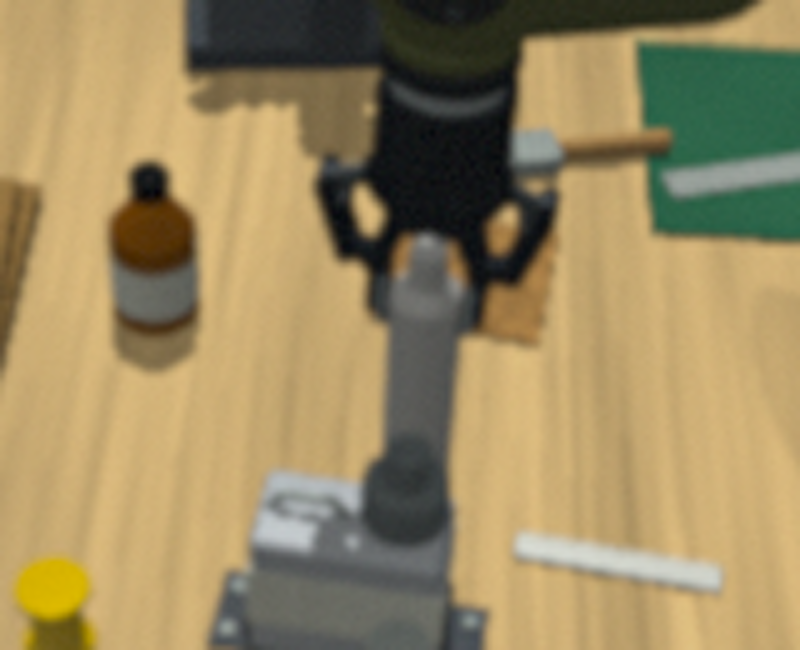

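View pics/w3.png

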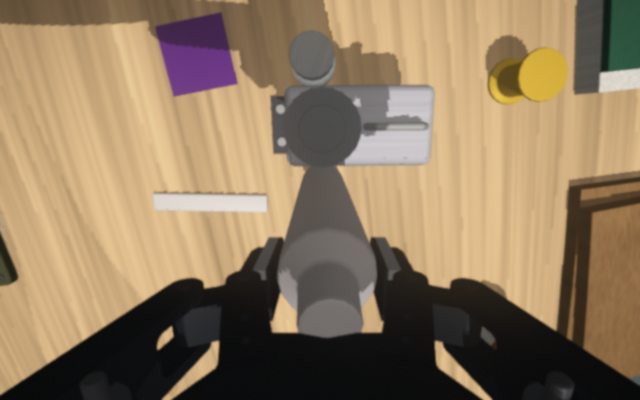

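play_rows --pt "0 0 0 0 0.02 0 0" --pt "0 0 0 0 0.038 0 0" --pt "0 0 0 0 0.04 0 0" --pt "0 0 0 0 0.04 0 0" --pt "0 0 0 0 0.04 0 0" --pt "0 0 0 0 0.04 0 0" --pt "0 0 0 0 0.038 0 0" --pt "0 0 0 0 0.025 0 0" --pt "0 0 0 0 0.012 0 0" --pt "0 0 0 0 0 0 0"

```text
clock: 6.48
ee_pos: [495.6, -315.9, 248.0]
orientation: [[0.991, -0.131, 0.018], [-0.131, -0.991, 0.002], [0.017, -0.005, -1.0]]
contact_force: [-1.1, 0.2, -1.6]
gripper_width: 42.3
```

Run:
```python
from h import *
s=r.sense();print(s['clock'],s['ee_pos'],s['orientation'],s['contact_force'],s['qpos'])
```

```text
6.475 [ 495.5788129  -315.9354257   248.02910655] [[ 0.99126561 -0.13066108  0.0178933 ]
 [-0.1307215  -0.99141659  0.0022449 ]
 [ 0.0174464  -0.00456433 -0.99983738]] [-1.09492804  0.19696763 -1.56774682] [-0.66434992 -0.01485556  1.80885691  0.01316446  1.33490599 -0.53626848]
```

play_rows --pt "0 -0.006 0 0 -0.008 0.012 0" --pt "0 0 0 0 0 0.012 0" --pt "0 0 0 0 0 0.007 0" --pt "0 0 0 0 0 0.002 0"

```text
clock: 6.98
ee_pos: [497.5, -303.9, 211.8]
orientation: [[0.992, -0.127, 0.01], [-0.127, -0.992, 0.005], [0.01, -0.006, -1.0]]
contact_force: [-0.6, -0.1, -1.8]
gripper_width: 42.4
```

play_rows --pt "0 0 0 0 0 0.0025 0"

```text
clock: 7.1
ee_pos: [498.0, -304.2, 210.9]
orientation: [[0.992, -0.127, 0.011], [-0.127, -0.992, 0.004], [0.011, -0.005, -1.0]]
contact_force: [-2.6, 0.4, 11.1]
gripper_width: 42.7
```

play_rows --pt "0 0 0 0 0 0 0.75" --pt "0 0 0 0 0 0 0.85" --pt "0 0 0 0 0 0 1" --pt "0 0 0 0 0 0 1" --pt "0 0 0 0 0 0 1"

```text
clock: 7.72
ee_pos: [499.0, -305.1, 213.1]
orientation: [[0.992, -0.127, 0.015], [-0.127, -0.992, 0.001], [0.014, -0.003, -1.0]]
contact_force: [0.4, 0.2, -0.6]
gripper_width: 85.4
```

Run:
```python
from h import *
s=r.sense();print(s['clock'],s['ee_pos'],s['orientation'],s['contact_force'])
cv2.imwrite("pics/w4.png",r.capture('wrist'));i=r.capture('side');crop(i,280,80,160,130,5,'pics/s4.png')
```

```text
7.725 [ 498.98145008 -305.10711988  213.10420877] [[ 0.99180455 -0.12691044  0.01474734]
 [-0.12694372 -0.99190902  0.00133884]
 [ 0.0144581  -0.00319995 -0.99989036]] [ 0.40216396  0.22645227 -0.61156488]
```

View pics/s4.png

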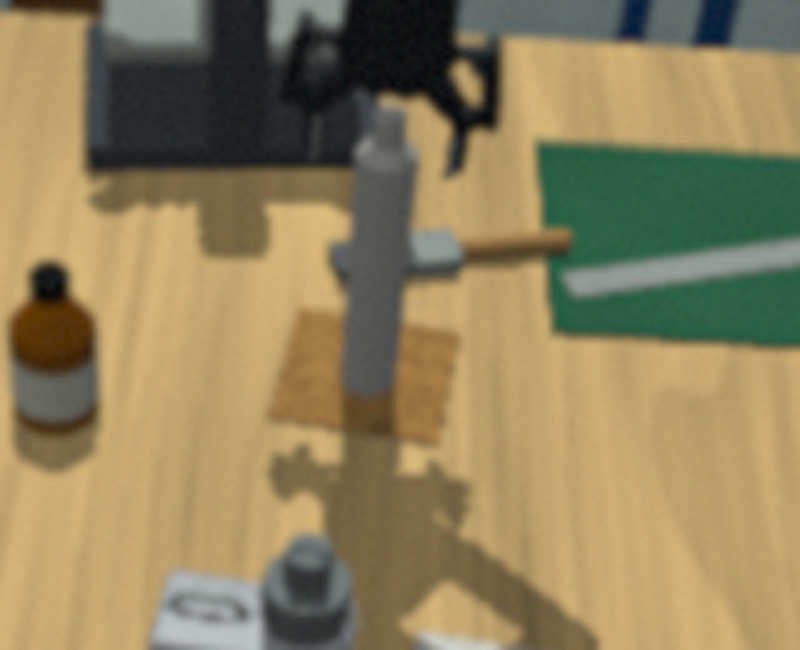

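View pics/w4.png

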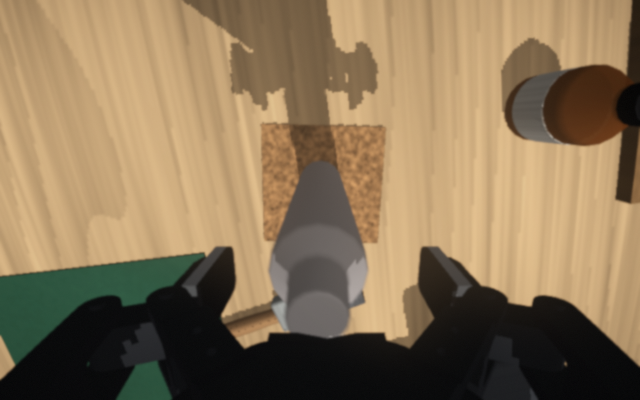

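Bottle stands on the mat. The side view shows its foot inside the mat edges. Rising and heading back to the tin.

play_rows --pt "0 0 0 0 0 -0.02 1" --pt "0 0 0 0 0 -0.035 1" --pt "0 0 0 0 0 -0.04 1" --pt "0 0 0 0 0 -0.02 1" --pt "0 -0.01 0 0 -0.03 0 1" --pt "0 0 0 0 -0.04 0 1" --pt "0 0 0 0 -0.04 0 1" --pt "0 0 0 0 -0.04 0 1" --pt "0 0 0 0 -0.04 0 1" --pt "0 0 0 0 -0.04 0 1" --pt "0 0 0 0 -0.03 0 1" --pt "0 0 0 0 -0.015 0 1" --pt "0 0 0 0 0 0 1"

```text
clock: 9.45
ee_pos: [532.9, -25.3, 339.8]
orientation: [[0.992, -0.129, 0.009], [-0.129, -0.992, -0.0], [0.009, -0.001, -1.0]]
contact_force: [0.8, 0.3, 0.3]
gripper_width: 85.5
```

Run:
```python
from h import *
s=r.sense();print(s['clock'],s['ee_pos'],s['orientation'],s['contact_force'],s['qpos'])
np.savez('w5.npz',**{k:v for k,v in zip('KdpR',cal('wrist'))})
i=r.capture('wrist');cv2.imwrite("pics/w5.png",i);crop(i,230,70,180,130,4,'pics/w5c.png')
```

```text
9.45 [532.89638795 -25.25832215 339.75123144] [[ 9.91598123e-01 -1.29071483e-01  8.58575939e-03]
 [-1.29075383e-01 -9.91634779e-01 -1.00621979e-04]
 [ 8.52692505e-03 -1.00843362e-03 -9.99963137e-01]] [0.80243127 0.27474463 0.26435394] [-1.48554919e-01 -1.79909006e-01  1.80901322e+00  1.17387644e-03
  1.50398229e+00 -1.91913713e-02]
```

View pics/w5c.png

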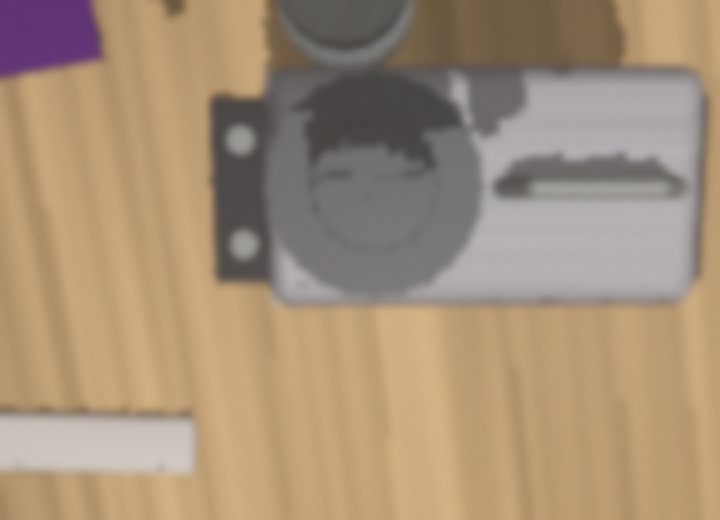

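Run:
```python
from h import *
np.set_printoptions(precision=1,suppress=True)
L=lambda n:(lambda z:(z['K'],z['d'],z['p'],z['R']))(np.load(n))
A=L('w1.npz');B=L('w5.npz')
f=lambda p,o,s:((p[0]+.5)/s-.5+o[0],(p[1]+.5)/s-.5+o[1])
k=f((374,188),(230,70),4)
print(tri([(A,f((299,270),(310,145),4)),(B,k)]),atz(B,k,180),atz(B,f((374,186),(230,70),4),154))
a,b=[atz(B,f(p,(230,70),4),113) for p in[(300,70),(680,75)]];print(np.degrees(np.arctan2(*(b-a)[1::-1])))
a,b=[atz(B,f(p,(230,70),4),113) for p in[(290,302),(680,300)]];print(np.degrees(np.arctan2(*(b-a)[1::-1])))
```

```text
(array([539.3,  41.8, 178. ]), [0.23120782615928215, 0.23120782615936186]) [539.6  41.9 180. ] [539.6  42.6 154. ]
-7.904552889829805
-7.051653474890066
```

play_rows --pt "0 -0.008 0 -0.001 -0.024 0 1" --pt "0 0 0 -0.001 -0.024 0 1" --pt "0 0 0 0 -0.018 0 1" --pt "0 0 0 0 0 0.03 1" --pt "0 0 0 0 0 0.04 1" --pt "0 0 0 0 0 0.04 1" --pt "0 0 0 0 0 0.025 1" --pt "0 0 0 0 0 0.005 1"

```text
clock: 10.5
ee_pos: [541.8, 34.7, 197.6]
orientation: [[0.99, -0.14, 0.004], [-0.14, -0.99, -0.003], [0.004, 0.002, -1.0]]
contact_force: [0.5, -0.2, 1.3]
gripper_width: 85.2
```

Run:
```python
from h import *
s=r.sense();print(s['clock'],s['ee_pos'],s['orientation'],s['contact_force'],s['qpos'])
i=r.capture('wrist');cv2.imwrite("pics/w6.png",i)
```

```text
10.5 [541.82633982  34.74347104 197.58366146] [[ 0.99018729 -0.13969796  0.00369014]
 [-0.13968872 -0.99019191 -0.00265408]
 [ 0.00402472  0.00211257 -0.99998967]] [ 0.53364214 -0.21101827  1.25519408] [-0.0336756  -0.07066796  1.94967729 -0.00265658  1.25880692  0.10728751]
```

View pics/w6.png

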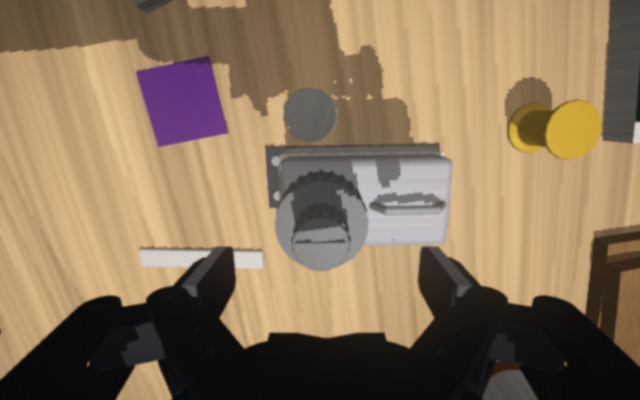

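play_rows --pt "0 0 0 -0.0035 -0.007 0.003 1" --pt "0 0 0 0 0 0.008 1" --pt "0 0 0 0 0 0.004 1"

```text
clock: 10.92
ee_pos: [541.7, 42.4, 186.1]
orientation: [[0.99, -0.14, 0.011], [-0.14, -0.99, -0.003], [0.011, 0.001, -1.0]]
contact_force: [0.6, 0.2, 0.1]
gripper_width: 85.2
```

play_rows --pt "0 -0.009 0 -0.0025 0 0.0035 1" --pt "0 0 0 0 0 0.001 0.7"

```text
clock: 11.18
ee_pos: [539.3, 42.8, 181.7]
orientation: [[0.99, -0.14, 0.002], [-0.14, -0.99, -0.002], [0.002, 0.001, -1.0]]
contact_force: [0.4, 0.0, 0.4]
gripper_width: 69.5
```

play_rows --pt "0 0 0 0 0 0.0007 0" --pt "0 0 0 0 0 0.0007 0" --pt "0 0 0 0 0 0.0007 0" --pt "0 0 0 0 0 0.0007 0" --pt "0 0 0 0 0 0.0007 0" --pt "0 0 0 0 0 0 0" --pt "0 0 0 0 0 0 0" --grip_force 100

```text
clock: 12.05
ee_pos: [539.8, 42.7, 180.9]
orientation: [[0.99, -0.14, 0.003], [-0.14, -0.99, -0.002], [0.003, 0.001, -1.0]]
contact_force: [-1.4, -0.4, 3.1]
gripper_width: 25.1
```

Run:
```python
from h import *
s=r.sense();print(s['clock'],s['ee_pos'],s['orientation'],s['contact_force'],s['ft_torque'],s['gripper_width'])
i=r.capture('wrist');crop(i,160,120,320,200,2.5,'pics/w7.png')
```

```text
12.05 [539.76698038  42.66813949 180.87418159] [[ 0.99014598 -0.14001061  0.00282197]
 [-0.14000613 -0.99014913 -0.00172814]
 [ 0.00303613  0.00131602 -0.99999452]] [-1.44911423 -0.42924222  3.13937873] [ 0.01114455  0.31450133 -0.00054789] 25.136226273267834
```

View pics/w7.png

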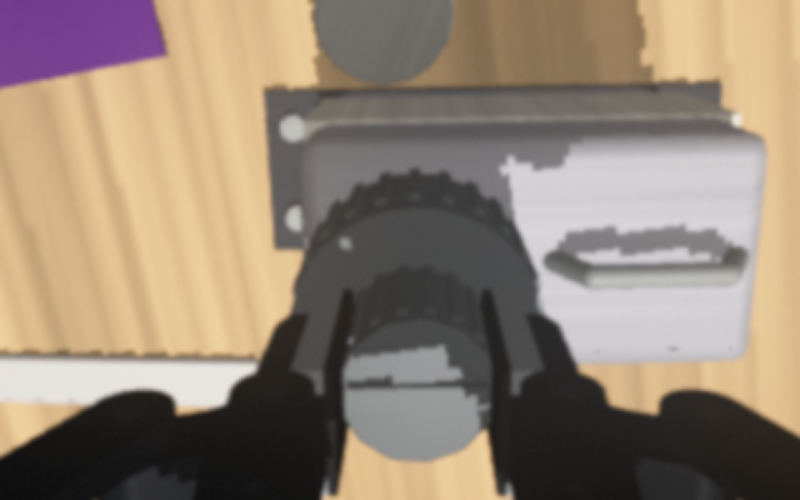

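Knob is between the pads. Pressing in steps.

play_rows --pt "0 0 0 0 0 0.004 0" --pt "0 0 0 0 0 0.004 0" --grip_force 110

```text
clock: 12.35
ee_pos: [539.9, 42.7, 175.6]
orientation: [[0.99, -0.14, 0.002], [-0.14, -0.99, -0.002], [0.002, 0.001, -1.0]]
contact_force: [-7.6, 0.3, 13.0]
gripper_width: 25.1
```

play_rows --pt "0 0 0 0 0 0.0035 0" --pt "0 0 0 0 0 0.0015 0"

```text
clock: 12.6
ee_pos: [539.9, 42.7, 174.5]
orientation: [[0.99, -0.14, 0.001], [-0.14, -0.99, -0.002], [0.001, 0.002, -1.0]]
contact_force: [-7.3, -0.4, 13.5]
gripper_width: 24.8
```

play_rows --pt "0 0 0 0 0 0.0035 0" --pt "0 0 0 0 0 0.003 0"

```text
clock: 12.85
ee_pos: [540.0, 42.7, 172.5]
orientation: [[0.99, -0.14, 0.0], [-0.14, -0.99, -0.002], [0.0, 0.002, -1.0]]
contact_force: [-7.5, 0.4, 15.2]
gripper_width: 24.5
```

Pressed about 8.4 mm at 15 N. Turning anticlockwise.

play_rows --pt "0 0 -0.12 0 0 0.002 0" --pt "0 0 -0.12 0 0 0.002 0" --pt "0 0 -0.12 0 0 0.002 0"

```text
clock: 13.22
ee_pos: [541.1, 43.5, 174.0]
orientation: [[0.974, 0.228, 0.002], [0.228, -0.974, -0.001], [0.002, 0.001, -1.0]]
contact_force: [-8.1, 1.3, 12.9]
gripper_width: 24.9
```

Run:
```python
from h import *
s=r.sense();print(s['clock'],s['ee_pos'],s['orientation'],s['contact_force'],s['ft_torque'],s['gripper_width'])
i=r.capture('wrist');crop(i,160,120,320,200,2.5,'pics/w8.png')
```

```text
13.225 [541.14687528  43.45359063 173.96791316] [[ 9.73616386e-01  2.28179577e-01  2.28316514e-03]
 [ 2.28181263e-01 -9.73618538e-01 -5.04123449e-04]
 [ 2.10790123e-03  1.01179836e-03 -9.99997267e-01]] [-8.05765834  1.31449435 12.92422284] [ 0.21579035  1.52595533 -0.22678085] 24.87315848415422
```

View pics/w8.png

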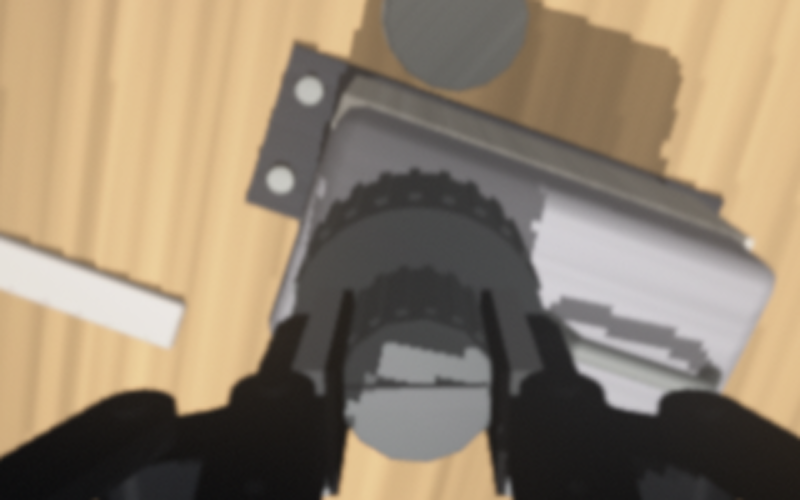

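Rib stays in line with the jaws, so the cap is turning (21° so far). It has risen slightly, so I'll press more.

play_rows --pt "0 0 0 -0.0005 0 0.0035 0" --pt "0 0 -0.12 -0.0005 0 0.003 0" --pt "0 0 -0.12 -0.0005 0 0.003 0"

```text
clock: 13.65
ee_pos: [540.8, 43.8, 173.1]
orientation: [[0.887, 0.462, 0.004], [0.462, -0.887, 0.001], [0.004, 0.001, -1.0]]
contact_force: [-8.1, 0.8, 15.1]
gripper_width: 24.9
```

play_rows --pt "0 0 -0.12 -0.0003 0.0003 0.003 0" --pt "0 0 -0.12 -0.0003 0.0003 0.003 0" --pt "0 0 -0.12 -0.0003 0.0003 0.003 0" --pt "0 0 -0.12 -0.0003 0.0003 0.003 0"

```text
clock: 14.15
ee_pos: [541.1, 43.4, 172.0]
orientation: [[0.561, 0.828, 0.003], [0.828, -0.561, 0.003], [0.004, 0.001, -1.0]]
contact_force: [-9.3, 1.0, 17.6]
gripper_width: 25.3
```

Yaw is 56°, so 64° turned. Continue to about 90°.

play_rows --pt "0 0 -0.12 0 0.0003 0.002 0" --pt "0 0 -0.12 0 0.0003 0.002 0" --pt "0 0 -0.12 0 0.0003 0.002 0" --pt "0 0 -0.12 0 0.0003 0.002 0"

```text
clock: 14.65
ee_pos: [541.1, 43.7, 173.0]
orientation: [[0.1, 0.995, -0.002], [0.995, -0.1, 0.004], [0.004, -0.003, -1.0]]
contact_force: [-10.0, 1.2, 14.7]
gripper_width: 24.7
```

Run:
```python
from h import *
s=r.sense();print(s['clock'],s['ee_pos'],s['orientation'],s['contact_force'],s['ft_torque'],s['gripper_width'])
i=r.capture('wrist');crop(i,160,120,320,200,2.5,'pics/w9.png')
```

```text
14.65 [541.1403493   43.67333942 172.95220812] [[ 0.10000393  0.99498461 -0.00220162]
 [ 0.99497853 -0.09999368  0.00435718]
 [ 0.00411517 -0.0026263  -0.99998808]] [-9.9668927   1.15718052 14.69540045] [ 0.05098598  1.54924373 -0.18827435] 24.728404589500855
```

View pics/w9.png

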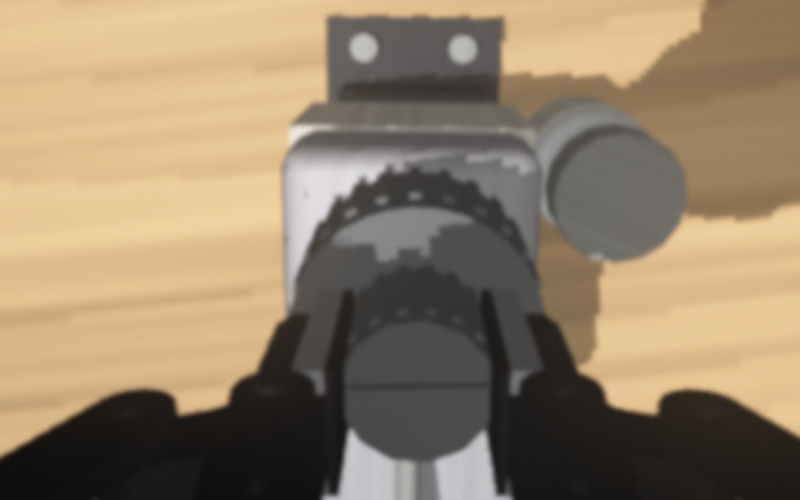

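Turned 92°, rib still aligned. Lifting.

play_rows --pt "0 0 0 0 -0.0005 -0.006 0" --pt "0 0 0 0 -0.0005 -0.01 0" --pt "0 0 0 0 0 -0.015 0" --pt "0 0 0 0 0 -0.02 0"

```text
clock: 15.2
ee_pos: [539.4, 43.5, 224.2]
orientation: [[0.097, 0.995, -0.005], [0.995, -0.097, 0.004], [0.004, -0.005, -1.0]]
contact_force: [0.5, 0.3, -0.6]
gripper_width: 24.8
```

Run:
```python
from h import *
s=r.sense();print(s['clock'],s['ee_pos'],s['orientation'],s['contact_force'],s['ft_torque'],s['gripper_width'])
i=r.capture('side');crop(i,270,120,160,130,5,'pics/s10.png')
```

```text
15.2 [539.44343368  43.53435077 224.2159109 ] [[ 0.09656809  0.9953153  -0.00469707]
 [ 0.99531952 -0.09654884  0.00416752]
 [ 0.0036945  -0.00507753 -0.99998028]] [ 0.53314302  0.32585068 -0.64160392] [ 0.01338421 -0.02751427  0.01808558] 24.825035164303806
```

View pics/s10.png

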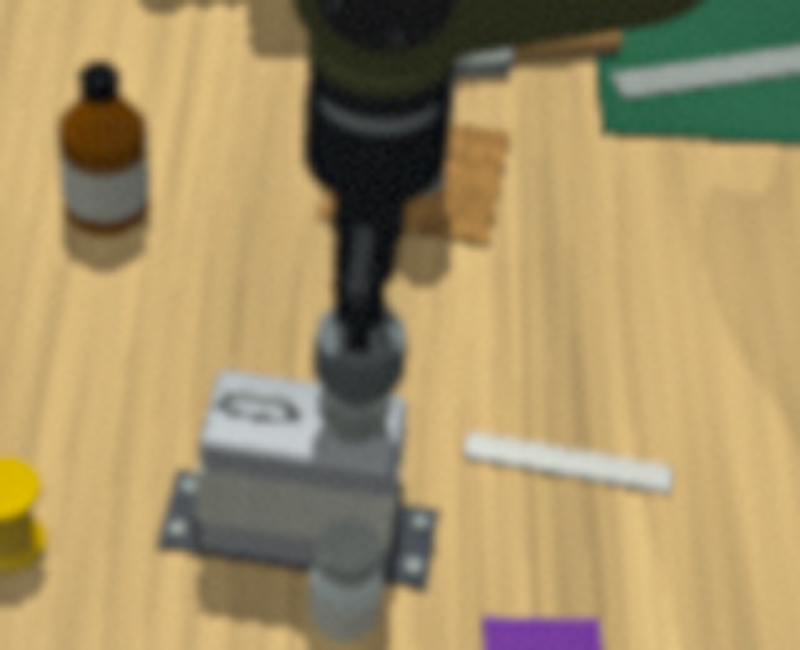

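Cap is off the neck and in hand. Carrying it to the tray.

play_rows --pt "0 0 0 0 0 -0.015 0" --pt "0 0 0 0.02 -0.012 0 0" --pt "0 0 0 0.03 -0.017 0 0" --pt "0 0 0 0.032 -0.0185 0 0" --pt "0 0 0 0.032 -0.0185 0 0" --pt "0 0 0 0.032 -0.0185 0 0" --pt "0 0 0 0.032 -0.0185 0 0" --pt "0 0 0 0.028 -0.0165 0 0" --pt "0 0 0 0.01 -0.006 0 0" --pt "0 0 0 0 0 0 0"

```text
clock: 16.5
ee_pos: [436.6, 277.0, 252.8]
orientation: [[0.099, 0.995, 0.01], [0.995, -0.099, 0.006], [0.007, 0.009, -1.0]]
contact_force: [0.5, -0.7, -1.6]
gripper_width: 24.7
```

Run:
```python
from h import *
np.set_printoptions(precision=4,suppress=True)
s=r.sense();print(s['clock'],s['ee_pos'],s['orientation'],s['contact_force'],s['ft_torque'],s['gripper_width'],s['qpos'])
i=r.capture('wrist');cv2.imwrite('pics/w11.png',i)
i=r.capture('top');crop(i,190,190,130,110,6,'pics/t11.png')
```

```text
16.5 [436.5587 276.9641 252.8354] [[ 0.0988  0.9951  0.0101]
 [ 0.9951 -0.0989  0.0056]
 [ 0.0065  0.0095 -0.9999]] [ 0.5421 -0.7179 -1.642 ] [-0.0049  0.0187  0.0032] 24.74440795252458 [ 0.4612 -0.1793  1.9529  0.0005  1.3565 -1.0107]
```

View pics/w11.png

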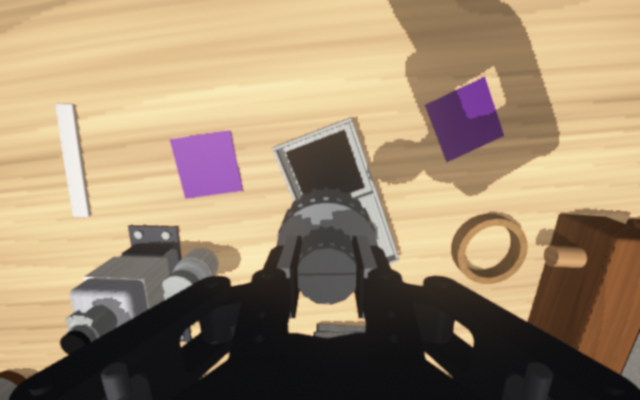

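View pics/t11.png

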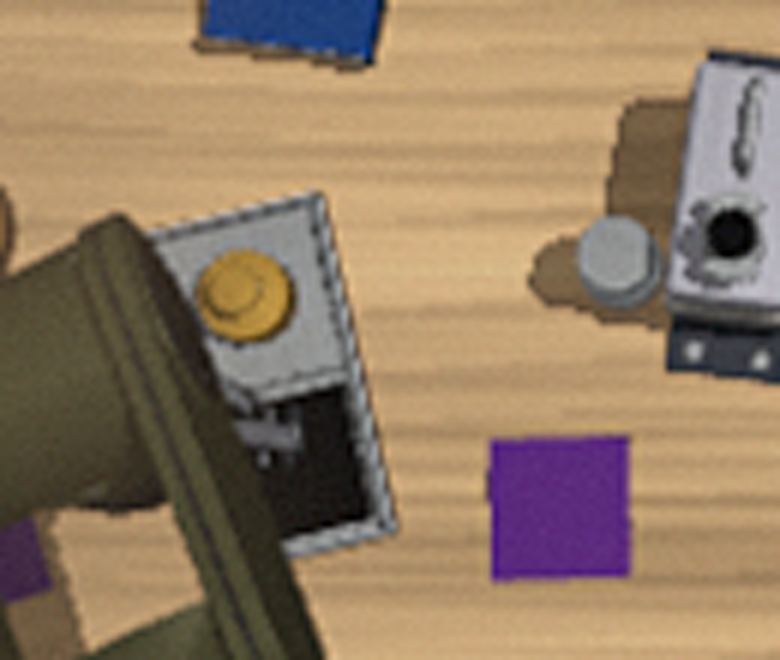

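Run:
```python
from h import *
np.set_printoptions(precision=1,suppress=True)
i=cv2.imread('pics/w11.png');crop(i,260,100,150,120,5,'pics/w11c.png')
W=cal('wrist');T=cal('top')
f=lambda p,o,s:((p[0]+.5)/s-.5+o[0],(p[1]+.5)/s-.5+o[1])
L=np.array([atz(T,f(p,(205,210),6),6) for p in [(122,300),(250,265),(278,398),(150,430)]])
print(L,(proj(W,L)-[260,100])*5)
```

```text
[[455.9 320.1   6. ]
 [475.  253.3   6. ]
 [405.6 235.7   6. ]
 [388.4 302.    6. ]] [[513.  426.1]
 [248.1 528.3]
 [140.  253.9]
 [414.7 150.4]]
```

View pics/w11c.png

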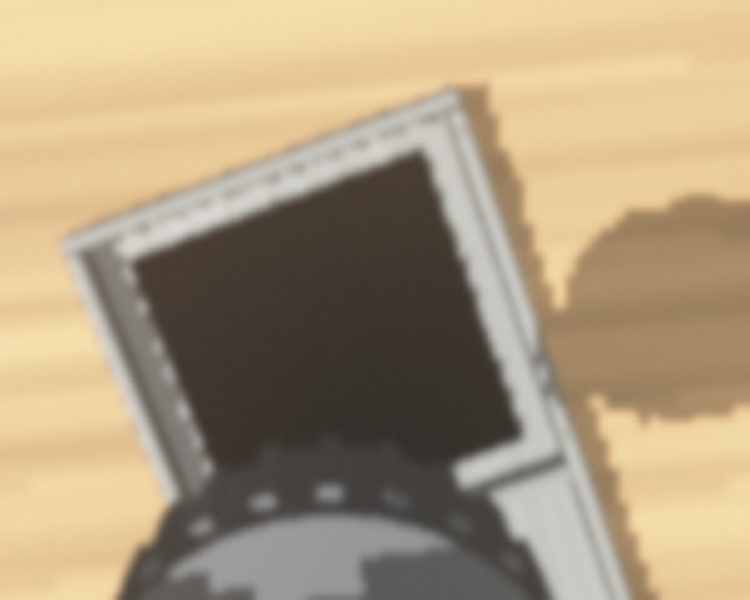

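Liner corners are where predicted: crop (132,256), (425,148) and (522,435), about 2 px off at native scale. Centre is (432,278). Descending.

play_rows --pt "0.009 -0.006 0 0.0003 -0.0045 0.01 0" --pt "0 0 0 0 0 0.035 0" --pt "0 0 0 0 0 0.04 0" --pt "0 0 0 0 0 0.04 0" --pt "0 0 0 0 0 0.02 0" --pt "0 0 0 0 0 0.003 0"

```text
clock: 17.35
ee_pos: [433.3, 272.2, 98.0]
orientation: [[0.108, 0.994, -0.002], [0.994, -0.108, -0.002], [-0.002, -0.002, -1.0]]
contact_force: [-0.1, 0.1, -0.2]
gripper_width: 24.8
```

play_rows --pt "0 0 0 0.0055 -0.002 0 0" --pt "0 0 0 0 0 0.012 0" --pt "0 0 0 0 0 0.01 0" --pt "0 0 0 0 0 0.002 0"

```text
clock: 17.85
ee_pos: [433.5, 278.6, 75.0]
orientation: [[0.109, 0.994, 0.001], [0.994, -0.109, -0.0], [-0.0, 0.001, -1.0]]
contact_force: [-0.3, 0.4, -0.8]
gripper_width: 24.9
```

play_rows --pt "0 0 0 0 -0.001 0.005 0" --pt "0 0 0 0 0 0.0035 0"

```text
clock: 18.1
ee_pos: [432.8, 278.9, 66.4]
orientation: [[0.109, 0.994, 0.002], [0.994, -0.109, 0.0], [0.0, 0.002, -1.0]]
contact_force: [-0.1, -0.4, -0.3]
gripper_width: 25.1
```

play_rows --pt "0 0 0 0 0 0.002 0"

```text
clock: 18.23
ee_pos: [432.9, 278.9, 64.8]
orientation: [[0.109, 0.994, 0.002], [0.994, -0.109, -0.0], [0.0, 0.002, -1.0]]
contact_force: [-4.8, -2.8, 11.7]
gripper_width: 25.0
```

Contact on the liner at the expected height. Releasing.

play_rows --pt "0 0 0 0 0 0 0.6" --pt "0 0 0 0 0 0 0.65" --pt "0 0 0 0 0 0 0.65" --pt "0 0 0 0 0 0 0.65"

```text
clock: 18.73
ee_pos: [433.6, 279.2, 65.5]
orientation: [[0.109, 0.994, 0.004], [0.994, -0.109, 0.001], [0.001, 0.004, -1.0]]
contact_force: [0.3, -0.2, 0.3]
gripper_width: 55.3
```

play_rows --pt "0 0 0 0 0 -0.015 0.65" --pt "0 0 0 0 0 -0.03 0.65" --pt "0 0 0 0 0 -0.04 0.65" --pt "0 0 0 0 0 -0.04 0.65" --pt "0 0 0 0 0 -0.04 0.65" --pt "0 0 0 0 -0.04 -0.01 0.65" --pt "0 0 0 0 -0.04 -0.01 0.65" --pt "0 0 0 0 0 0 0.65"

```text
clock: 19.73
ee_pos: [352.2, 288.3, 265.4]
orientation: [[0.11, 0.994, 0.012], [0.994, -0.11, 0.006], [0.008, 0.011, -1.0]]
contact_force: [-0.8, -0.0, 0.4]
gripper_width: 55.7
```

Run:
```python
from h import *
np.set_printoptions(precision=4,suppress=True)
s=r.sense();print(s['clock'],s['ee_pos'],s['contact_force'],s['gripper_width'])
cv2.imwrite('pics/w12.png',r.capture('wrist'));cv2.imwrite('pics/t12.png',r.capture('top'));i=r.capture('side');cv2.imwrite('pics/s12.png',i);crop(i,310,110,110,220,2.7,'pics/s12c.png')
```

```text
19.725 [352.1663 288.3175 265.4427] [-0.7608 -0.0183  0.3968] 55.669539402721036
```

View pics/w12.png

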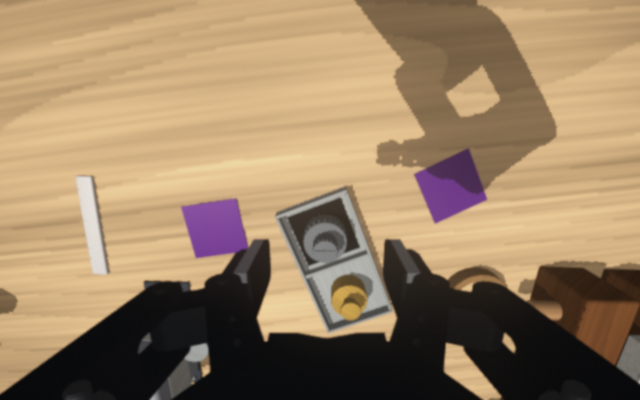

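View pics/t12.png

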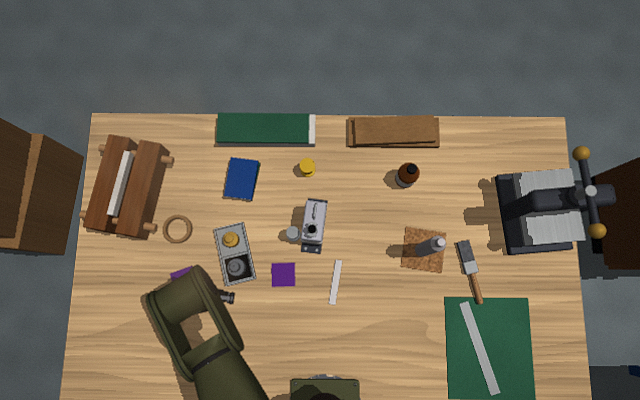

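View pics/s12.png

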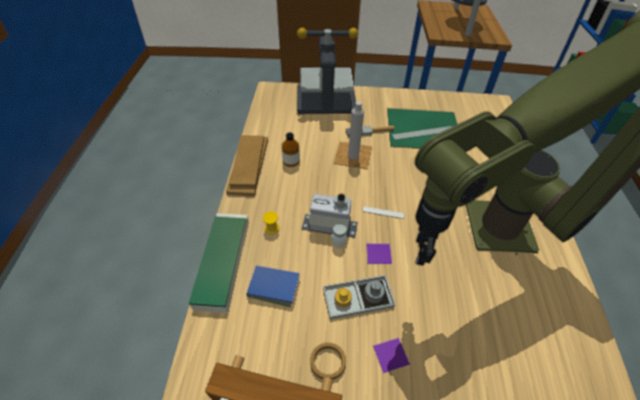

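Bottle stands on the mat: top view (438,243) for the nozzle, foot inside the mat. The cap is knob-up in the liner bay, at (236,267) in the top view. A last numerical check of the cap, the bottle and the bystanders.

Run:
```python
from h import *
t=cv2.imread('pics/t12.png');s=cv2.imread('pics/s12.png')
a=cv2.resize(t[225:275,385:455],None,fx=5,fy=5,interpolation=2);b=cv2.resize(s[95:175,325:385],None,fx=5,fy=5,interpolation=2)
c=cv2.resize(t[215:290,205:265],None,fx=5,fy=5,interpolation=2);d=cv2.resize(s[270:320,320:400],None,fx=5,fy=5,interpolation=2)
im=np.zeros((660,760,3),np.uint8)
for q,(x,y) in[(a,(0,0)),(b,(360,0)),(c,(0,260))]: 
    h,w=q.shape[:2];h=min(h,660-y);im[y:y+h,x:x+w]=q[:h]
cv2.imwrite('pics/f.png',im[:600]);cv2.imwrite('pics/f2.png',d)
df=cv2.absdiff(cv2.imread('pics/top0.png'),t).max(2); cv2.imwrite('pics/df.png',(df>40).astype(np.uint8)*255)
```

```text
(no output)
```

View pics/f.png

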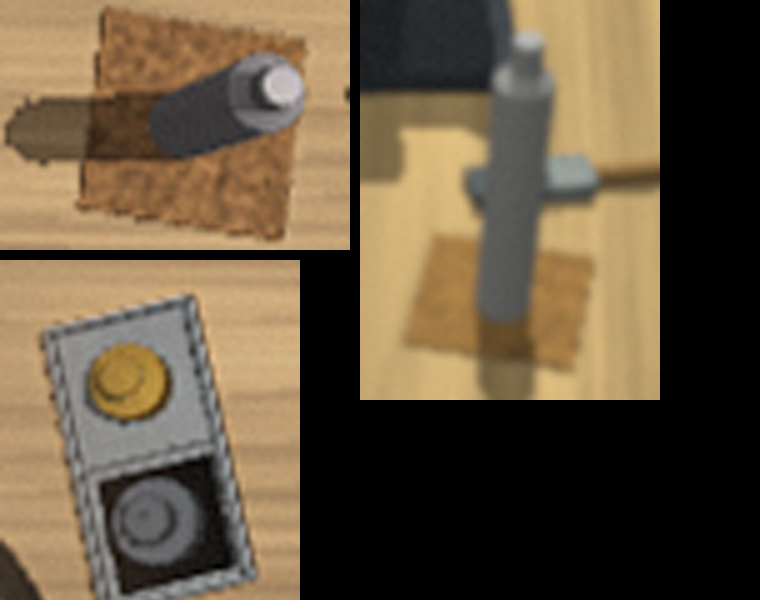

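View pics/df.png

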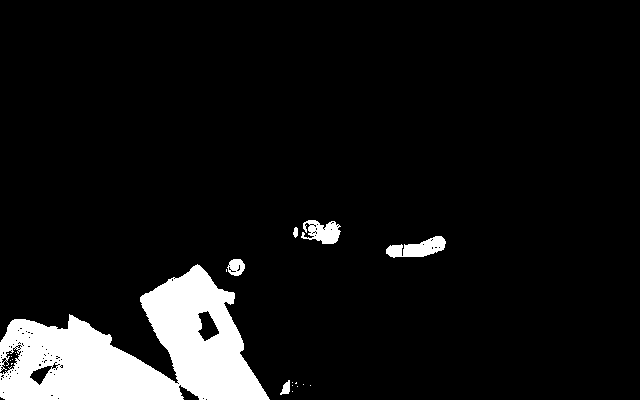

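View pics/f2.png

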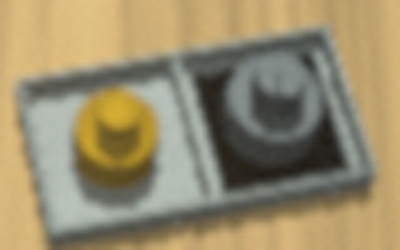

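The crops show the bottle upright near the mat's middle and the cap knob-up in the bay. Apart from the arm, only the bottle, cap and shadows changed between the two top pictures.

```bash
python3 -c "
from rig import r
print(r.sign_off(), r.sense()['clock'])"
```

```text
the job is handed in; nothing more can be done
the job is handed in; nothing more can be done
```

The job is done and handed in at about 20 s of the 59 s allowed; the hand-in reports no verdict.

- **Bottle:** I lifted the tall white bottle from beside the tin and stood it upright on the cork mat. In the last top and side pictures it stands upright near the middle of the mat.
- **Cap:** I pressed it down about 8 mm at about 15 N, turned it 92° anticlockwise and lifted it off. It now sits knob-up on the black liner in the tray's empty bay, with the gripper clear.
- **Other things:** comparing the first and last top pictures, only the arm, the bottle, the cap and shadows had changed.
- **Forces:** the highest tool force I saw at the end of a move was about 20 N.
- **Disagreements:** the tool drifted up to about 7 mm between moves, which I corrected before the grasps and placings. During the turn the cap rose once to about 6.9 mm of press, near the 6.5 mm minimum, so I pressed harder. The side camera put the knob 5–6 mm off the other views, and I used the wrist and top views instead.

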